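Hold a drawer front against its drawer for screwing

TASK

Be a third hand while I screw the front onto a small drawer: take the wooden front with the brass knob out of its stand and press it flat over the open end of the drawer in the cradle, knob facing out, centred, its lower edge level with the underside of the drawer and off the worktop. Push the drawer back gently against its springs until its black pointers stand in the middle of the green marks (about 10 N), never far into the red, and finish while still holding it there. Leave the blue front in its slot and do not disturb the pot, the tin or the screwdriver.

Things in the scene. Friction and masses are not known exactly. Their poses are not given: they have to be found in the camera images.
- wood_front: Pale wood drawer front to be held: 14 mm thick (x), 180 mm wide (y), 84 mm high (z), 0.11 to 0.23 kg, upright in either slot of the stand, -x side roughly towards the robot. Origin at the centre of its underside. A brass knob, 20 mm across, stands out 22 mm from the -x face, centred 34 mm above the underside; grip the board across its thickness in the top 38 mm.
- wood_knob (a point): Outer end of the brass knob of the wooden front: 29 mm along -x and 34 mm above the origin of wood_front.
- blue_front: A blue painted front of the same size and shape with a white knob, standing in the other slot of the stand, 85 mm away; leave it there. Origin and axes as wood_front.
- stand: Fixed brown wooden stand, 150 (x) x 110 (y) mm. Origin at the centre of its underside. Two slots along its y at x = -42.5 and +42.5 mm: 18 mm wide between ribs, floor 8 mm and rib tops 28 mm above the worktop. Lift a front at least 25 mm to clear the ribs.
- drawer (a joint): How far the drawer is pushed back in the cradle, m: 0 at rest, 0.032 at the end stop. Springs push it back with 0.7 N per mm (10.5 N at 0.015). Two black pointers on the drawer's sides move over strips on the cradle's rails: white to 0.0095, green 0.0095 to 0.0205, red beyond.
- mouth (a point): Centre of the lower edge of the drawer's open end, moving with it, 24 mm above the worktop, level with its underside. x points level into the drawer, the way it slides when pushed; y left, z up. The open end faces roughly the robot. The front bears on the ends of the side walls, 8 mm wider each side; its origin is then at x = -7 mm, y = 0, z = 0 here. A finger behind it has room in the drawer.
- cradle: Fixed plywood cradle; origin on the worktop under the open end of the resting drawer, axes as mouth. Base 10 mm thick, x 0 to 200, y -107 to 107 mm; aluminium side rails at y = 87 to 103 mm either side, 50 mm high, x 40 to 160 mm; spring housings 66 mm high behind. Carries the wooden drawer, open on top: 164 mm wide outside, 120 deep, 72 high, side walls 10 mm, floor 6 mm.
- pot: Bystander: green glazed spice pot with wooden lid, 70 mm across, 84 mm high; origin at the centre of its underside.
- tin: Bystander: low food tin, 75 mm across, 58 mm high; origin at the centre of its underside.
- screwdriver: Bystander: screwdriver lying on the worktop along its x; origin on its underside.

How it is judged:
On the way, in this order (a step that is already met when the one before it is completed fails the run):
1. the wooden front is gripped and lifted clear of the stand (height (world z) of wood_front above 0.03 m and contact force between wood_front and the fingers above 3 N and contact force between wood_front and stand below 0.1 N), for 0.2 s.
2. the wooden front, held in the fingers, presses the drawer back into the green marks, square and in place, steadily for a second (value of joint drawer between 0.0095 and 0.0205 m and contact force between wood_front and drawer between 4 and 25 N and contact force between wood_front and the fingers above 3 N and x of wood_front in the frame of mouth between -0.011 and -0.003 m and y of wood_front in the frame of mouth between -0.008 and 0.008 m and z of wood_front in the frame of mouth between -0.008 and 0.008 m and x of wood_knob in the frame of mouth below -0.02 m and angle between the x axis of wood_front and the x axis of mouth, either way round below 0.08 rad and angle between wood_front's own z axis and vertical below 0.08 rad and height (world z) of wood_front between 0.014 and 0.034 m and linear speed of wood_front below 0.02 m/s and velocity of joint drawer between -0.01 and 0.01 m/s), for 1 s.
At the end, for the whole second after the job is handed in: Wooden front held in the fingers, 4 to 25 N on the drawer, drawer at rest 9.5 to 20.5 mm back (green); front centred and level with the underside within 8 mm, bearing within 4 mm, square and upright within 0.08 rad, knob out; blue front moved under 20 mm, pot, tin, screwdriver under 30 mm (all of step 2 and distance of blue_front from where it was at the start of the episode below 0.02 m and distance of each of pot, tin, screwdriver from where it was at the start of the episode below 0.03 m); the arm keeps its last pose, push and grip.
It fails at once if the drawer is pushed back more than 27 mm (middle of the red) (value of joint drawer above 0.027 m).
It fails at once if the blue front is moved more than 30 mm (distance of blue_front from where it was at the start of the episode above 0.03 m).
It fails at once if the pot, the tin or the screwdriver is moved more than 40 mm or the pot or the tin tipped (distance of any of pot, tin, screwdriver from where it was at the start of the episode above 0.04 m or angle between any of pot, tin's own z axis and vertical above 0.5 rad).
It also fails if it takes over 43 s, if anything falls off the work surface, if the arm or the gripper's body presses on something with over 40 N, if the wrist force passes 120 N, or if a joint passes its speed limit or range.

ROBOT

A 6-joint arm with a two-finger parallel gripper is mounted at the origin on a cart in front of the work surface, level with it; the furniture and walls round the work are solid. World frame = base frame: x ahead of the robot, y to its left, z up, the work surface at z = 0. Lengths are in m, angles in rad, forces in N, time in s.
With the tool pointing down it reaches from about 0.35 to 0.775 m from the base axis. Payload 5.5 kg.
Tool frame: the origin (TCP) lies between the finger pads; the fingertips stand 8 mm ahead of it and the grasp point (between the pads) lies 11 mm behind it; z points along the fingers, y is the line along which they close (so a half turn about z gives the same grasp; the last joint's range is limited). The gripper opens to 85 mm and grips with 20 to 120 N. Pads are 22 mm wide; open, the fingers measure 114 mm over their backs; the gripper's body (76 mm by 85 mm) begins 54 mm behind the grasp point. The pads swing forward as they close: fully open they stand 13 mm farther back than shut.
Start: joints at [1.155, 0.313, 0.046, 1.304, 0, 1.431], TCP at [0.157, 0.553, 0.239] pointing down, gripper open.
Joint ranges: [-2.76, 2.76], [-0.86, 1.69], [-1.03, 1.26], [-2.2, 2.34], [-1.47, 1.5], [-3.14, 3.14]. Speed limits (rad/s): [2.57, 2.57, 3.14, 3.14, 3.14, 3.14].

INTERFACE

Orientations are given as a unit quaternion [w, x, y, z].
In Python, from workcell import status, vision, job gives the robot as it stands. The module is installed in compiled form; this text tells all that it offers.
- The arm moves only by the tool apply_moves, never from a script. Its argument "moves" is one flat list of numbers, 6 for each row, row after row: the shift along the world's x, y, z in units of 25 mm (1.0 is 25 mm), then the turn, a rotation vector about the world's x, y, z in rad. In form: [x, y, z, rx, ry, rz, x, y, z, rx, ry, rz, ...]. A call has 1 to 20 rows; each row is the pose to reach, as a shift and turn from the pose commanded when the call began; what a row does not reach only later rows make up. A row lasts 1/12 s, in which the tool goes at most 41.7 mm and 7.16 degrees, less where a joint would pass 70% of its speed; a pose out of reach is approached as far as the arm can. A call with a gripper value outside its range is refused whole. "claw" is the opening in per cent of the stroke, from 0 (shut) to 100 (fully open), set as the call begins (left out, the last holds). The fingers move at their own pace and stop on an object; "newtons" is the grip in N (left out, the last holds). Time passes only in rows, so rows that repeat a pose let the fingers close. It gives the time, the measured TCP pose, the force, the opening and the grip force at its end, in the units of the state.
- status.get_state(): the state, without advancing time (a new reading comes with each control period).
- vision.read_camera(name): name is "scene" or "top" or "wrist"; returns a dict with "image" (420x560x3 uint8, blue, green, red), "camera_matrix" (3x3 intrinsics, pixels), "dist_coeffs" ([k1, k2, p1, p2, k3] as OpenCV has them; the pictures are not rectified), "camera_from_world" (4x4, takes a point from world to camera coordinates). Camera axes: x right, y down, z forward; pixel columns grow to the right and rows downward; lengths in m; the calibration is good to about 2 mm. A picture is of the moment at which its call begins. There is no depth.
- job.hand_in(): hands the job in; it is judged then, once.
The state is a dict: "clock": time; "joint_pos": joint angles; "qvel": joint speeds; "tau": joint torques, N m; "tcp_pos": TCP position; "orientation": TCP orientation; "wrist_force": force on the tool from outside, world axes, zero at the start; "ft_torque": the same for the moment, N m; "finger_gap": finger opening in m; "grip_force": force on a finger pad.
Only numpy, scipy, OpenCV 4.12 (cv2) and the standard library are available. Lean on these libraries where they do the work, as an engineer would, in place of code of your own. Each camera call takes 0.05 s, during which the arm holds its last target. There are 200 camera calls.

## Working session

There is one attempt and no reset: what is moved stays moved. The work goes in short steps, Python scripts to look and compute and a tool call to move; the robot and the scene stay as the last step left them, time stands still between calls to the robot, and variables do not carry over. Pictures are saved under pics/ and viewed, at most 10 in all, crops included, and the job is handed in when it is done.

Besides the shell and the picture viewer there is one more tool, called after "Request:" as name(argument=value, ...) on one line, values as JSON. apply_moves: Moves the arm, as the interface text tells. Its arguments: {"type":"object","properties":{"moves":{"type":"array","items":{"type":"number"}},"claw":{"type":"number"},"newtons":{"type":"number"}},"required":["moves"]}

```bash
mkdir -p pics
cat > h.py <<'E'
import numpy as np, cv2
from workcell import status, vision, job
def snap(n,f=None):
    d=vision.read_camera(n); 
    if f: cv2.imwrite('pics/'+f,d['image'])
    np.savez('pics/'+n+'.npz',**d); return d
def proj(d,P):
    T=np.array(d['camera_from_world']);P=np.atleast_2d(np.array(P,float))
    return cv2.projectPoints(P,cv2.Rodrigues(T[:3,:3])[0],T[:3,3],np.array(d['camera_matrix']),np.array(d['dist_coeffs']))[0][:,0]
def at_z(d,uv,z):
    T=np.array(d['camera_from_world']);R=T[:3,:3];c=-R.T@T[:3,3]
    uv=np.atleast_2d(np.array(uv,float));n=cv2.undistortPoints(uv[:,None],np.array(d['camera_matrix']),np.array(d['dist_coeffs']))[:,0]
    r=np.c_[n,np.ones(len(n))]@R
    z=np.broadcast_to(z,len(n)); return c+r*((z-c[2])/r[:,2])[:,None]
E
python3 - <<'E'
from h import *
for n in('scene','top'): 
    d=snap(n,n+'0.png');T=d['camera_from_world'];print(n,-T[:3,:3].T@T[:3,3])
print(status.get_state())
E
```

```text
scene [-0.34431828 -0.72916126  0.69346828]
top [ 0.32562735 -0.10233434  1.27800777]
{'clock': 0.1, 'joint_pos': array([ 1.15542110e+00,  3.13941254e-01,  4.50965344e-02,  1.30359245e+00,
       -2.97325816e-05,  1.43120080e+00]), 'qvel': array([ 0.00072732, -0.00070855,  0.0010367 ,  0.0002984 ,  0.00019759,
       -0.00021992]), 'tau': array([ 3.64675085e-03, -4.81725991e+01,  2.99242830e+01,  1.26867142e-02,
       -1.03094421e-04, -5.71238672e-06]), 'tcp_pos': array([0.15640764, 0.55286351, 0.23849056]), 'orientation': array([-2.10446482e-04,  1.37453239e-01,  9.90507917e-01, -7.93108515e-04]), 'wrist_force': array([-0.22997378, -0.10696311,  0.49363675]), 'ft_torque': array([-0.01597432,  0.0006048 , -0.01230586]), 'grip_force': 0.0, 'finger_gap': 0.08594123795056596}
```

View pics/top0.png

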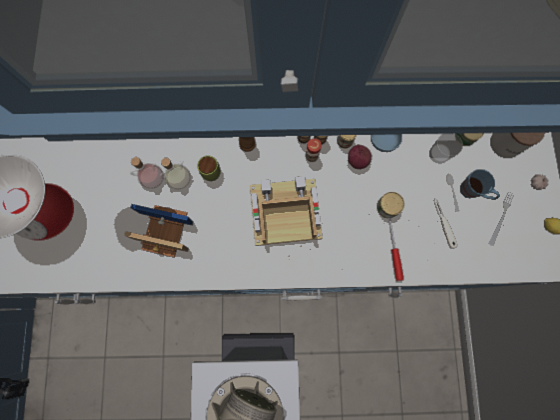

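View pics/scene0.png

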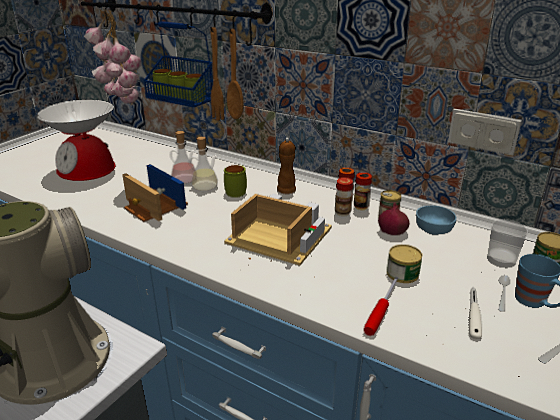

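Top view: wooden front at about (157,241) and blue at (162,213) in the stand. The cradle is at (287,212), pot (208,167), tin (391,204), screwdriver (396,250). I'll enlarge for measurement.

Run:
```python
from h import *
d=dict(np.load('pics/top.npz'));im=d['image']
a=cv2.resize(im[190:265,115:205],None,fx=6,fy=6,interpolation=cv2.INTER_CUBIC)
b=cv2.resize(im[170:255,240:335],None,fx=6,fy=6,interpolation=cv2.INTER_CUBIC)
cv2.imwrite('pics/c1.png',a);cv2.imwrite('pics/c2.png',b)
print(at_z(d,[[157,241],[162,213],[287,212],[208,167],[391,204]],.0))
```

```text
[[ 0.51813955  0.28135439  0.        ]
 [ 0.60944708  0.26944028  0.        ]
 [ 0.60475383 -0.13622985  0.        ]
 [ 0.76335275  0.12307413  0.        ]
 [ 0.62471256 -0.47659374  0.        ]]
```

View pics/c1.png

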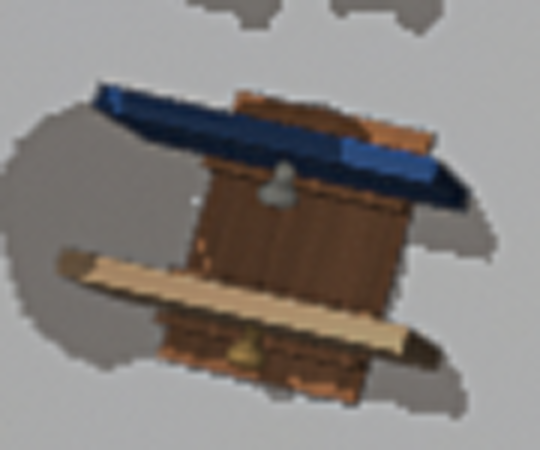

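View pics/c2.png

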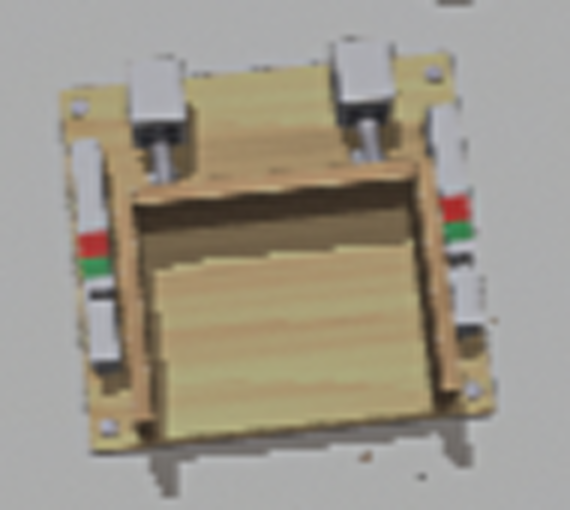

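Crop 1: wood top face from about (60,262) to (407,338), knob at (245,350). Crop 2: base corners at (92,452), (493,412), (62,92) and (450,55), with black pointers in the white strips.

Run:
```python
from h import *
d=dict(np.load('pics/top.npz'))
p=lambda q,o:np.array(q)/6+np.array(o)-0.42
A=at_z(d,p([[60,262],[407,338],[100,95],[440,170]],[115,190]),.092);print('fronts',A)
for i in(0,2):
    v=A[i]-A[i+1];print(np.linalg.norm(v),(A[i]+A[i+1])/2,'yaw',np.arctan2(-v[0],v[1]))
B=at_z(d,p([[92,452],[493,412],[62,92],[450,55]],[240,170]),.010);print(B)
for i,j in((0,1),(2,3)):
    v=B[i]-B[j];print(np.linalg.norm(v),(B[i]+B[j])/2,'yaw',np.arctan2(-v[0],v[1]))
v=(B[2]+B[3]-B[0]-B[1])/2;print(np.linalg.norm(v),np.arctan2(v[1],v[0]))
W=at_z(d,p([[140,418],[450,390]],[240,170]),.096);print(W,np.linalg.norm(W[0]-W[1]),W.mean(0))
```

```text
fronts [[0.52938582 0.35191741 0.092     ]
 [0.48822327 0.17770849 0.092     ]
 [0.61437757 0.3372563  0.092     ]
 [0.57238043 0.16398833 0.092     ]]
0.17900586801026802 [0.50880455 0.26481295 0.092     ] yaw -0.2320271332188617
0.1782850173726464 [0.593379   0.25062232 0.092     ] yaw -0.23779659769359693
[[ 0.49821322 -0.03202247  0.01      ]
 [ 0.51519101 -0.24405457  0.01      ]
 [ 0.69556801 -0.01700967  0.01      ]
 [ 0.71244687 -0.22924159  0.01      ]]
0.21271073885388936 [ 0.50670212 -0.13803852  0.01      ] yaw 0.07990135361805777
0.21290204989675807 [ 0.70400744 -0.12312563  0.01      ] yaw 0.07936322854649316
0.19786810013673795 0.07543937510723603
[[ 0.50285843 -0.06052894  0.096     ]
 [ 0.51371529 -0.2136829   0.096     ]] 0.15353829138070407 [ 0.50828686 -0.13710592  0.096     ]
```

Request:
apply_moves(moves=[14,-11.5,1.2,0,0,-1.53,14,-11.5,1.2,0,0,-1.53,14,-11.5,1.2,0,0,-1.53,14,-11.5,1.2,0,0,-1.53,14,-11.5,1.2,0,0,-1.53,14,-11.5,1.2,0,0,-1.53,14,-11.5,1.2,0,0,-1.53,14,-11.5,1.2,0,0,-1.53,14,-11.5,1.2,0,0,-1.53,14,-11.5,1.2,0,0,-1.53,14,-11.5,1.2,0,0,-1.53,14,-11.5,1.2,0,0,-1.53,14,-11.5,1.2,0,0,-1.53,14,-11.5,1.2,0,0,-1.53,14,-11.5,1.2,0,0,-1.53,14,-11.5,1.2,0,0,-1.53,14,-11.5,1.2,0,0,-1.53], claw=50, newtons=80)

```text
clock: 1.52
tcp_pos: [0.5062, 0.2662, 0.2693]
orientation: [0.0, 0.785, 0.62, -0.0]
wrist_force: [-0.6, 0.5, 0.7]
finger_gap: 0.0424
grip_force: 0.0
```

Run:
```python
from h import *
d=snap('wrist');cv2.imwrite('pics/w1.png',cv2.resize(d['image'],(784,588),interpolation=cv2.INTER_CUBIC))
s=status.get_state();print(s)
T=d['camera_from_world'];print(-T[:3,:3].T@T[:3,3])
y=-.235;X=np.array([np.cos(y),np.sin(y),0]);Y=np.array([-X[1],X[0],0])
for c in([.507,.265,.008],):
  for dz in(.084,):
    for dx in(-.007,.007):
      print(proj(d,[np.array(c)+dx*X+k*Y+[0,0,dz] for k in(-.09,0,.09)])*1.4)
```

```text
{'clock': 1.5667, 'joint_pos': array([ 3.43962949e-01,  3.01284889e-01,  1.02652458e-01,  1.37214670e+00,
       -7.35053169e-05,  2.14815761e+00]), 'qvel': array([-0.00135883,  0.00045742,  0.00097486,  0.00204648, -0.0014152 ,
        0.00239026]), 'tau': array([-1.62724089e-01, -4.74465609e+01,  3.00519419e+01, -4.56925962e-03,
       -7.02412173e-03, -6.65928499e-03]), 'tcp_pos': array([0.50615014, 0.26625867, 0.26934528]), 'orientation': array([ 3.75748203e-05,  7.84628909e-01,  6.19965704e-01, -3.57829832e-06]), 'wrist_force': array([ 0.33131172, -0.51635265, -0.99924106]), 'ft_torque': array([ 0.00386235,  0.01148215, -0.0233663 ]), 'grip_force': 0.0, 'finger_gap': 0.042723521023095005}
[0.52102472 0.33097901 0.40457762]
[[390.26022534 375.54742907]
 [389.91272008 270.37431332]
 [389.56733857 149.16840114]]
[[406.96768196 375.56631741]
 [407.88442668 270.39681565]
 [408.84942325 149.19574196]]
```

View pics/w1.png

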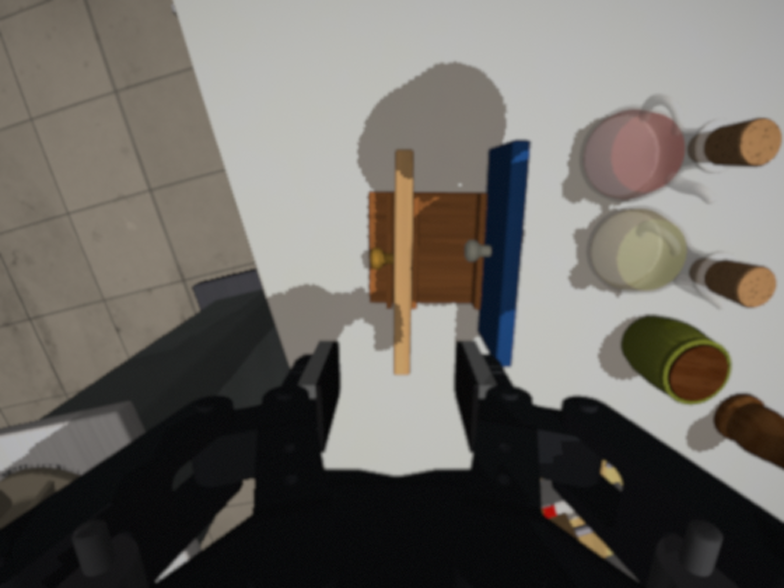

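The wrist view shows the board running from (403,150) to (402,375), parallel to the tool. It sits about 3–4 mm to the +x side of the finger centre, so I'll correct for that and descend.

Request:
apply_moves(moves=[0.16,-0.07,-1.5,0,0,0,0.16,-0.07,-3,0,0,0,0.16,-0.07,-4.5,0,0,0,0.16,-0.07,-5.5,0,0,0,0.16,-0.07,-6.5,0,0,0,0.16,-0.07,-7.2,0,0,0,0.16,-0.07,-7.8,0,0,0,0.16,-0.07,-8.2,0,0,0,0.16,-0.07,-8.2,0,0,0,0.16,-0.07,-8.2,0,0,0])

```text
clock: 2.4
tcp_pos: [0.5103, 0.2643, 0.0643]
orientation: [-0.0, 0.785, 0.62, -0.0]
wrist_force: [-0.6, -0.6, 0.3]
finger_gap: 0.0424
grip_force: 0.0
```

Request:
apply_moves(moves=[0,0,0,0,0,0,0,0,0,0,0,0,0,0,0,0,0,0,0,0,0,0,0,0,0,0,0,0,0,0,0,0,0,0,0,0,0,0,0,0,0,0,0,0,0,0,0,0], claw=0, newtons=80)

```text
clock: 3.07
tcp_pos: [0.5118, 0.2645, 0.0658]
orientation: [0.0, 0.785, 0.619, 0.001]
wrist_force: [0.6, 1.0, 6.3]
finger_gap: 0.013
grip_force: 78.8
```

Request:
apply_moves(moves=[0,0,0.4,0,0,0,0,0,0.9,0,0,0,0,0,1.5,0,0,0,0,0,2.2,0,0,0,0,0,3,0,0,0,0,0,3.6,0,0,0,0,0,4.0,0,0,0,0,0,4.0,0,0,0,0,0,4.0,0,0,0])

```text
clock: 3.82
tcp_pos: [0.5106, 0.264, 0.1644]
orientation: [0.0, 0.785, 0.619, 0.0]
wrist_force: [-0.4, 0.3, -2.1]
finger_gap: 0.0132
grip_force: 78.1
```

Run:
```python
from h import *
d=snap('wrist');cv2.imwrite('pics/w2.png',cv2.resize(d['image'],(784,588),interpolation=cv2.INTER_CUBIC))
s=status.get_state();print(s['clock'],s['tcp_pos'],s['orientation'],s['wrist_force'],s['finger_gap'],s['grip_force'])
from scipy.spatial.transform import Rotation as Ro
q=s['orientation'];R=Ro.from_quat(q[[1,2,3,0]]).as_matrix();print(R)
c=s['tcp_pos']+R@[0,0,-.011]
# board top: 17 mm above grasp
for dz in(.016,):
  for dx in(-.007,.007):
    print(proj(d,[c+dx*R[:,1]+k*R[:,0]+[0,0,dz] for k in(-.09,0,.09)])*1.4)
```

```text
3.8667 [0.51007447 0.26386603 0.16355231] [-1.67854612e-04  7.85126655e-01  6.19334936e-01 -5.86584107e-04] [ 0.636085    0.65549343 -2.41323681] 0.013051394183340247 78.05763244628906
[[ 2.32847785e-01  9.72512537e-01 -1.12900209e-03]
 [ 9.72512931e-01 -2.32848417e-01 -4.63009800e-04]
 [-7.13169184e-04 -9.90158321e-04 -9.99999255e-01]]
[[378.08669989 623.75788462]
 [373.67413115 410.91952176]
 [368.3209483   84.04564637]]
[[415.95408771 623.69837464]
 [420.20722336 410.86792604]
 [425.28709035  84.02754712]]
```

View pics/w2.png

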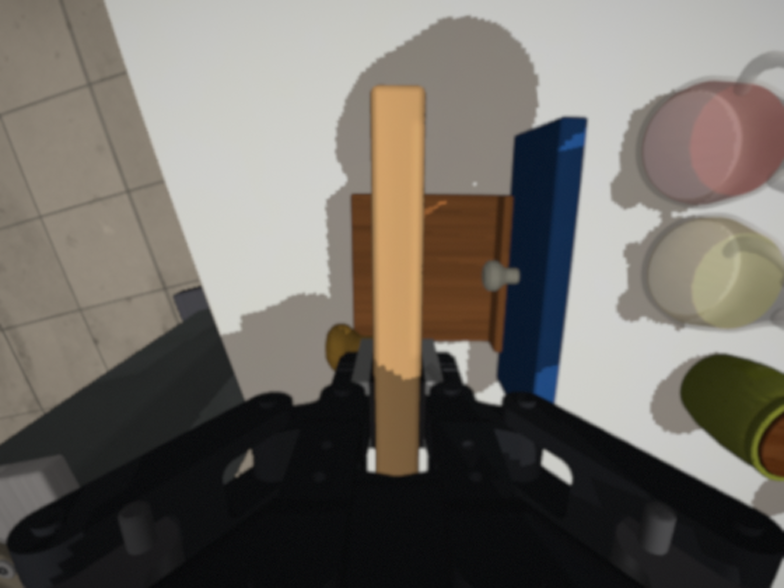

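The board is square in the fingers and centred, with its far end at row 86 against 84 predicted. I'll carry it to about 40 mm in front of the drawer.

Request:
apply_moves(moves=[-0.1,-0.6,0,0,0,0.01,-0.2,-1.6,0,0,0,0.03,-0.35,-3,0,0,0,0.06,-0.5,-4.4,0,0,0,0.09,-0.7,-5.8,0,0,0,0.11,-0.9,-7.2,0,0,0,0.14,-1.1,-8.6,0,0,0,0.17,-1.25,-10,0,0,0,0.2,-1.4,-11.4,0,0,0,0.22,-1.6,-12.8,0,0,0,0.25,-1.75,-14,0,0,0,0.27,-1.85,-15,0,0,0,0.29,-1.95,-15.8,0,0,0,0.305,-2,-16.25,0,0,0,0.3125,-2,-16.25,0,0,0,0.3125,-2,-16.25,0,0,0,0.3125])

```text
clock: 5.2
tcp_pos: [0.4597, -0.1422, 0.1631]
orientation: [-0.001, 0.68, 0.733, -0.0]
wrist_force: [-0.9, 0.0, -1.0]
finger_gap: 0.013
grip_force: 78.0
```

Request:
apply_moves(moves=[0,0,-0.5,0,0,0,0,0,-1.2,0,0,0,0,0,-1.9,0,0,0,0,0,-2.5,0,0,0,0,0,-3,0,0,0,0,0,-3.3,0,0,0,0,0,-3.3,0,0,0,0,0,-3.3,0,0,0])

```text
clock: 5.87
tcp_pos: [0.4603, -0.1413, 0.0815]
orientation: [-0.001, 0.679, 0.734, -0.0]
wrist_force: [-0.3, 0.2, -1.5]
finger_gap: 0.0129
grip_force: 78.1
```

Run:
```python
from h import *
from scipy.spatial.transform import Rotation as Ro
s=status.get_state();print(s['clock'],s['tcp_pos'],s['wrist_force'],s['finger_gap'],s['grip_force'])
q=s['orientation'];R=Ro.from_quat(q[[1,2,3,0]]).as_matrix();print(np.arctan2(R[1,1],R[0,1]),R[2])
d=snap('wrist');e=snap('scene')
y=.0775;X=np.array([np.cos(y),np.sin(y),0]);Y=np.array([-X[1],X[0],0]);M=np.array([.507,-.138,.0])
P=[M+a*X+b*Y+[0,0,z] for a,b,z in [(0,.082,.096),(0,-.082,.096),(0,.107,.01),(0,-.107,.01),(0,.082,.024),(0,-.082,.024)]]
C=s['tcp_pos']-[0,0,.0578]
Q=[C+a*X+b*Y+[0,0,z] for a,b,z in [(-.007,.09,0),(-.007,-.09,0),(-.007,.09,.084),(-.007,-.09,.084),(.007,-.09,0),(.007,-.09,.084)]]
w=d['image'].copy()
for p in proj(d,P): print('w',np.round(p*1.4))
print(np.round(proj(d,Q[2:4])*1.4))
pe=proj(e,P+Q);x0,y0=220,170
big=cv2.resize(e['image'][y0:y0+110,x0:x0+120],None,fx=5,fy=5,interpolation=cv2.INTER_CUBIC)
for p in pe: cv2.circle(big,tuple(int(v) for v in (p-[x0,y0]+.5)*5),3,(255,0,255),1)
cv2.imwrite('pics/s3.png',big)
big=cv2.resize(w,(784,588),interpolation=cv2.INTER_CUBIC)
for p in proj(d,P+Q): cv2.circle(big,tuple(int(v) for v in p*1.4),4,(255,0,255),1)
cv2.imwrite('pics/w3.png',big)
```

```text
5.8667 [ 0.46027321 -0.14133404  0.08150934] [-0.2751442   0.18107767 -1.47236249] 0.012884046391212016 78.06876540184021
0.07841644344326204 [ 8.47535802e-04 -1.04683183e-03 -9.99999093e-01]
w [566. 127.]
w [517. 579.]
w [498.  94.]
w [475. 480.]
w [502. 147.]
w [482. 460.]
[[370.  83.]
 [379. 624.]]
```

View pics/w3.png

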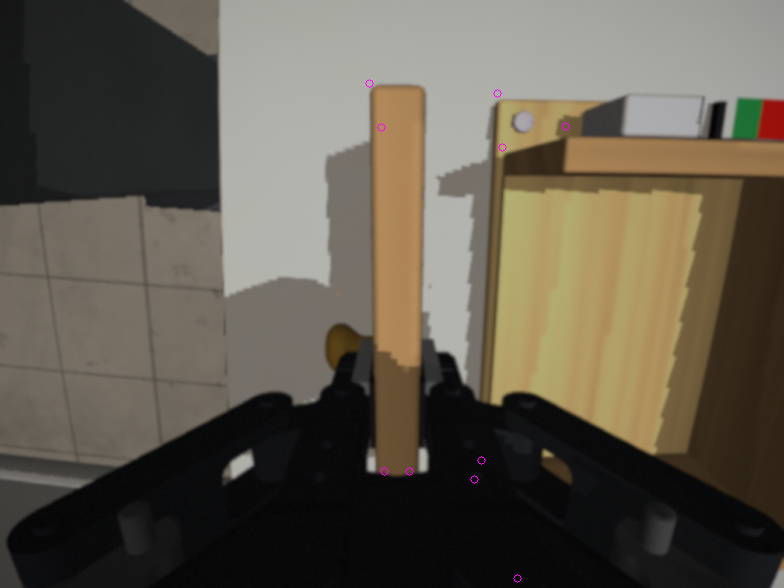

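View pics/s3.png

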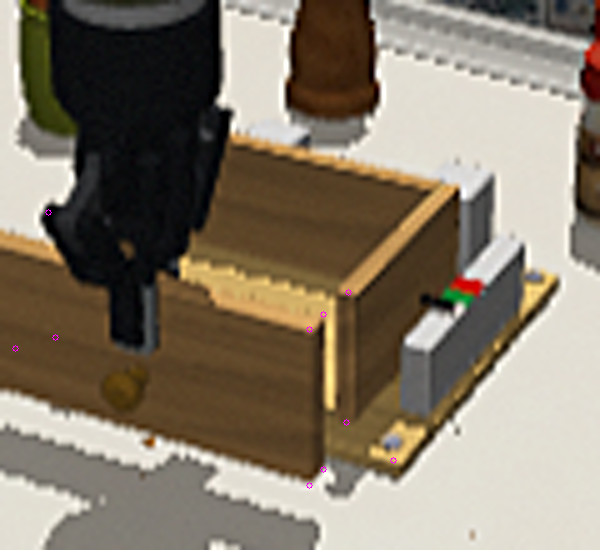

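Wrist view: left wall end at (565,139) against (566,127) predicted, so the drawer sits about 2–3 mm further to -y. The board is upright and level in the scene view. I'll shift and approach to just short of contact.

Request:
apply_moves(moves=[0.2,-0.1,0,0,0,0,0.5,-0.07,0,0,0,0,0.8,-0.04,0,0,0,0,1.1,-0.01,0,0,0,0,1.3,0,0,0,0,0,1.4,0.01,0,0,0,0,1.4,0.01,0,0,0,0,1.4,0.01,0,0,0,0])

```text
clock: 6.63
tcp_pos: [0.4955, -0.1418, 0.0816]
orientation: [-0.0, 0.679, 0.734, -0.0]
wrist_force: [-0.2, 0.2, -2.0]
finger_gap: 0.013
grip_force: 78.0
```

Run:
```python
from h import *
d=snap('wrist');e=snap('scene')
a=cv2.resize(d['image'][40:190,230:400],None,fx=2.4,fy=2.4,interpolation=cv2.INTER_CUBIC)
b=cv2.resize(e['image'][190:280,220:320],None,fx=4,fy=4,interpolation=cv2.INTER_CUBIC)
cv2.imwrite('pics/j4.png',np.hstack([a,b[:360]]) if a.shape[0]==b.shape[0] else 0)
s=status.get_state();print(s['clock'],s['tcp_pos'],s['wrist_force'],s['finger_gap'])
```

```text
6.7333 [ 0.49519005 -0.14178844  0.08164334] [-0.93847377 -0.40071049 -2.30299065] 0.013068780404527339
```

View pics/j4.png

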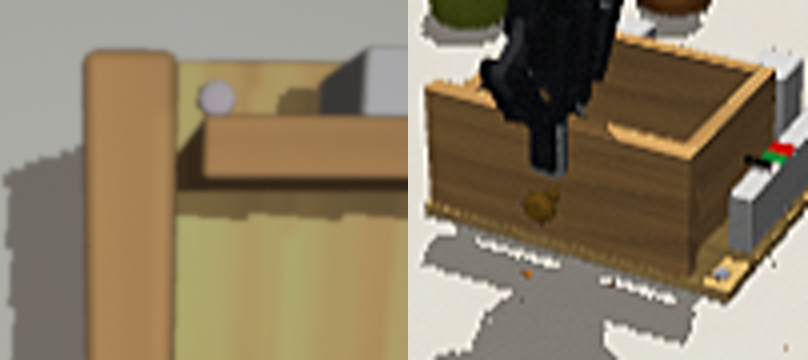

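Run:
```python
from h import *
d=dict(np.load('pics/wrist.npz'));s=status.get_state();t=s['tcp_pos']
f=lambda u,v:[230+u/2.4-.3,40+v/2.4-.3]
y=.078;X=np.array([np.cos(y),np.sin(y)]);Y=np.array([-X[1],X[0]])
for dz in(-.003,0,.003):
  p=at_z(d,[f(130,50),f(175,150),f(204,115),f(204,178)],[t[2]+.0262+dz]*2+[.096]*2)[:,:2]-t[:2]
  print(np.round(np.c_[p@X,p@Y]*1000,1))
```

```text
[[ 0.2 90.3]
 [ 7.  76.2]
 [12.2 82.4]
 [12.4 72.5]]
[[ 0.2 89.6]
 [ 6.8 75.9]
 [12.2 82.4]
 [12.4 72.5]]
[[ 0.2 89. ]
 [ 6.6 75.7]
 [12.2 82.4]
 [12.4 72.5]]
```

Alignment is good: lateral error under 1 mm and a gap of about 5 mm. I'll push slowly.

Request:
apply_moves(moves=[0.06,0.005,0,0,0,0,0.12,0.01,0,0,0,0,0.18,0.015,0,0,0,0,0.24,0.02,0,0,0,0,0.3,0.023,0,0,0,0,0.36,0.028,0,0,0,0,0.42,0.033,0,0,0,0,0.48,0.037,0,0,0,0,0.54,0.042,0,0,0,0,0.6,0.047,0,0,0,0,0.6,0.047,0,0,0,0,0.6,0.047,0,0,0,0,0.6,0.047,0,0,0,0])

```text
clock: 7.82
tcp_pos: [0.5094, -0.1407, 0.0814]
orientation: [-0.001, 0.679, 0.734, -0.001]
wrist_force: [-5.2, -1.6, -0.6]
finger_gap: 0.0131
grip_force: 78.5
```

Request:
apply_moves(moves=[0.06,0.005,0,0,0,0,0.12,0.01,0,0,0,0,0.18,0.014,0,0,0,0,0.24,0.019,0,0,0,0,0.27,0.021,0,0,0,0,0.27,0.021,0,0,0,0,0.27,0.021,0,0,0,0,0.27,0.021,0,0,0,0,0.27,0.021,0,0,0,0,0.27,0.021,0,0,0,0,0.27,0.021,0,0,0,0,0.27,0.021,0,0,0,0])

```text
clock: 8.82
tcp_pos: [0.5148, -0.1401, 0.0813]
orientation: [-0.002, 0.679, 0.734, -0.002]
wrist_force: [-8.7, -2.6, 1.6]
finger_gap: 0.0129
grip_force: 78.9
```

Run:
```python
from h import *
d=snap('wrist');e=snap('scene')
F=[status.get_state()['wrist_force']]
for i in range(4): vision.read_camera('wrist');F.append(status.get_state()['wrist_force'])
print(np.mean(F,0))
a=cv2.resize(d['image'][40:190,230:400],None,fx=2.4,fy=2.4,interpolation=cv2.INTER_CUBIC)
b=cv2.resize(e['image'][190:280,220:320],None,fx=4,fy=4,interpolation=cv2.INTER_CUBIC)
cv2.imwrite('pics/j5.png',np.hstack([a,b]))
s=status.get_state();print(s['clock'],s['tcp_pos'],s['orientation'])
```

```text
[-9.66733762 -2.46936053  1.78463144]
9.1167 [ 0.51473944 -0.14015426  0.08126533] [-0.00182147  0.67922802  0.73392266 -0.00186941]
```

View pics/j5.png

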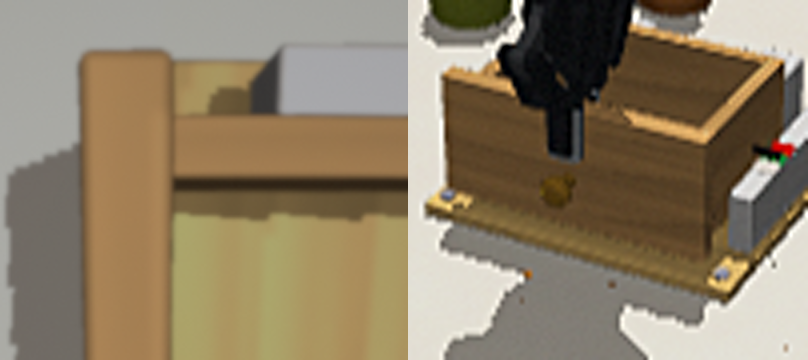

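The board's end still overhangs the wall by about 8 mm and bears flat on it. The pointer sits in the green at (770,152), and the force of about 10 N means about 14 mm back. I'll hold, then hand in.

Request:
apply_moves(moves=[0,0,0,0,0,0,0,0,0,0,0,0,0,0,0,0,0,0,0,0,0,0,0,0,0,0,0,0,0,0,0,0,0,0,0,0,0,0,0,0,0,0,0,0,0,0,0,0,0,0,0,0,0,0,0,0,0,0,0,0,0,0,0,0,0,0,0,0,0,0,0,0,0,0,0,0,0,0,0,0,0,0,0,0,0,0,0,0,0,0,0,0,0,0,0,0,0,0,0,0,0,0,0,0,0,0,0,0])

```text
clock: 10.62
tcp_pos: [0.5147, -0.1402, 0.0813]
orientation: [-0.002, 0.679, 0.734, -0.002]
wrist_force: [-8.9, -2.5, 1.5]
finger_gap: 0.013
grip_force: 78.9
```

```bash
python3 -c "
from h import *
s=status.get_state();print(s['clock'],s['tcp_pos'],s['wrist_force'],s['grip_force']);print(job.hand_in())"
```

```text
10.6167 [ 0.51473501 -0.14016358  0.08127722] [-8.86851498 -2.47050663  1.46309878] 78.89272570610046
the job is handed in; nothing more can be done
None
```

I've handed in the job with the wooden front held flat over the drawer's open end, knob out, pressing at about 9–10 N; that puts the drawer about 14 mm back, with the pointer in the green. No verdict came back.

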